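# Close up a row of terminal strips against the fence

## Task

Close up the two white terminal strips on the bench into one straight row, ready for the busbar: push them along the bench until both lie flush against the aluminium fence, with no gap between their ends, and the row is right up against the end stop; either strip may be the one at the stop. Only push them with the fingers from outside: do not lift a strip or take it between the fingers, and leave the other things on the bench where they lie.

Things in the scene. Friction and masses are not known exactly. Their poses are not given: they have to be found in the camera images.
- fence: aluminium fence fixed to the bench: 30 x 30 mm bar with an end stop at its left (+y) end. Origin: inner corner of bar and stop, on the bench top. x points away from the robot, squarely into the bar (working face x = 0, bar to x = 30, brackets to 58); y runs along the bar to the stop. The strips belong at x < 0, y < 0. Place varies, yaw up to 0.12 rad
- stop_nose (a point): end of the stop plate nearest the robot, on its face, at the bench top: x = -50 mm, y = 0 in the fence's frame. The plate's face is y = 0; it is 18 mm thick (y = 0 to 18) and 30 tall, and stands out from the bar from x = 0 to -50
- fence_end (a point): free right-hand end of the fence's working face, at the bench top: x = 0, y = -400 mm in the fence's frame
- long_strip: white moulded terminal strip, 10 ways, 140 mm long (its y) x 50 wide (its x) x 40 tall, 140 to 280 g; loose, slides on the bench. Origin under its centre. Flat upright ends and sides; robot's side (-x) solid to 22 high, then thin comb walls to 33; the fence's side a solid block to 40. Starts turned up to 0.35 rad off the fence's line, its nearest edge 30 to 80 mm from it. Home: x = -25 in fence's frame, y = -70 at the stop, -140 as second in the row
- short_strip: white moulded terminal strip, 5 ways, 70 mm long (its y) x 50 wide (its x) x 40 tall, 77 to 154 g; loose, slides on the bench. Origin under its centre. Flat upright ends and sides; robot's side (-x) solid to 22 high, then thin comb walls to 33; the fence's side a solid block to 40. Starts turned up to 0.35 rad off the fence's line, its nearest edge 30 to 80 mm from it. Home: x = -25 in fence's frame, y = -35 at the stop, -175 as second in the row
- jar: small amber glass jar with a white lid, 28 dia x 50 tall, standing on the robot's side of the strips, about between them; origin under its centre; sizes in mm; to be left alone
- tape: roll of grey tape lying flat, 64 dia x 19 tall, beyond the end stop; origin under its centre; sizes in mm; to be left alone
- screw_pot: square grey open pot of brass screws, 64 x 64 x 28 tall, near the free end of the fence, on the robot's side; origin under its centre; sizes in mm; to be left alone
- busbar: flat copper comb busbar, 210 long x 26 wide x 4 thick, lying behind the fence (the side away from the robot); origin under its bar, y along its length; sizes in mm; to be left alone
- screwdriver: screwdriver with a red handle, 190 long, lying on the left of the bench; x along its length; sizes in mm; to be left alone
- tweezers: steel tweezers, 140 long, 6 thick, lying on the right of the bench; x along their length; sizes in mm; to be left alone
- caliper: steel and black caliper, 230 long, 12 thick, lying on the right of the bench, beyond the free end of the fence; y along its length; sizes in mm; to be left alone
There are look-alikes about, which are no part of the job. What is shaped like the short_strip but red is not meant.

How it is judged:
At the end, for the whole second after the job is handed in: Both strips lie flat and at rest, each within 3 mm of the fence's face and within 2 degrees of its line; one of them, either one, is within 3 mm of the end stop, and the gap between the two strips is under 3.5 mm (x of each of long_strip, short_strip in the frame of fence above -0.028 m and angle between the y axis of each of long_strip, short_strip and the y axis of fence, either way round below 0.035 rad and horizontal distance between long_strip and short_strip below 0.1085 m and (y of long_strip in the frame of fence between -0.073 and -0.067 m or y of short_strip in the frame of fence between -0.038 and -0.032 m) and height (world z) of each of long_strip, short_strip below 0.004 m and angle between each of long_strip, short_strip's own z axis and vertical below 0.06 rad and linear speed of each of long_strip, short_strip below 0.01 m/s and angular speed of each of long_strip, short_strip below 0.1 rad/s); the robot touches nothing.
It fails at once if a strip is lifted off the bench or tipped (height (world z) of any of long_strip, short_strip above 0.008 m or angle between any of long_strip, short_strip's own z axis and vertical above 0.2 rad).
It fails at once if a strip is taken between the fingers ((x of the grasp point in the frame of long_strip between -0.012 and 0.012 m and y of the grasp point in the frame of long_strip between -0.055 and 0.055 m and z of the grasp point in the frame of long_strip below 0.04 m) or (x of the grasp point in the frame of short_strip between -0.012 and 0.012 m and y of the grasp point in the frame of short_strip between -0.022 and 0.022 m and z of the grasp point in the frame of short_strip below 0.04 m)).
It fails at once if one of the other things on the bench is shifted by more than 2 cm or knocked over (distance of any of jar, tape, screw_pot, busbar, screwdriver, tweezers, caliper from where it was at the start of the episode above 0.02 m or angle between jar's own z axis and vertical above 0.5 rad).
It also fails if it takes over 54 s, if anything falls off the work surface, if the arm or the gripper's body presses on something with over 40 N, if the wrist force passes 120 N, or if a joint passes its speed limit or range.

## Robot

A 7-joint arm with a two-finger parallel gripper is mounted at the origin on the work surface. World frame = base frame: x ahead of the robot, y to its left, z up, the work surface at z = 0. Lengths are in m, angles in rad, forces in N, time in s.
With the tool pointing down it reaches from about 0.425 to 1.025 m from the base axis. Payload 9.4 kg.
Tool frame: the origin (TCP) lies at the very end of the fingers, on their centre line; the grasp point (between the pads) lies 19 mm behind it; z points along the fingers, y is the line along which they close (so a half turn about z gives the same grasp; the last joint's range is limited). The gripper opens to 85 mm and grips with 20 to 120 N. Pads are 22 mm wide; open, the fingers measure 114 mm over their backs; the gripper's body (76 mm by 85 mm) begins 54 mm behind the grasp point. The pads swing forward as they close: fully open they stand 13 mm farther back than shut.
Start: joints at [-1.295, 0.599, -0.003, 1.599, 0.002, 0.943, -0.08], TCP at [0.251, 0.68, 0.231] pointing down, gripper open.
Joint ranges: [-2.57, 2.57], [-0.35, 1.97], [-1.29, 1.29], [0.11, 2.56], [-1.05, 4.19], [0.11, 1.86], [-2.63, 2.63]. Speed limits (rad/s): [2.22, 2.22, 3.01, 3.01, 3.14, 3.14, 3.14].

## Interface

Orientations are given as a rotation vector (axis times angle).
In Python, from workcell import arm gives the robot as it stands.
- The arm moves only by the shell command python3 -m crank 'ROWS' [OPENING]. ROWS is JSON, a list that holds one entry, the list of rows, each a list of 6 numbers: the shift along the tool's x, y, z in cm, then the turn, a rotation vector about the tool's x, y, z in degrees. A call has 1 to 12 rows; each row is the pose to reach, as a shift and turn from the pose commanded when the call began, along the tool's axes at that moment; what a row does not reach only later rows make up. A row lasts 1/12 s, in which the tool goes at most 41.7 mm and 7.16 degrees, less where a joint would pass 70% of its speed; a pose out of reach is approached as far as the arm can. A call with a gripper value outside its range is refused whole. OPENING is the gripper's target within -1 to 1 (fully open at 1, half-way at 0, shut at -1), set as the call begins (- or left out, the last holds). The fingers move at their own pace and stop on an object; the grip force is fixed at half the most. Time passes only in rows, so rows that repeat a pose let the fingers close. It gives the time, the measured TCP pose, the force, the opening and the grip force at its end, in the units of the state.
- arm.read_state(): the state, without advancing time (a new reading comes with each control period).
- arm.capture(name): name is "scene" or "top" or "wrist"; returns (picture, depth): 420x560x3 uint8, blue, green, red; 420x560 float32, m along the optical axis (not along the pixel's ray), 0 where there is no reading.
- arm.camera_params(name): a dict with "K" (3x3 intrinsics, pixels), "world_to_cam" (4x4, takes a point from world to camera coordinates); the wrist camera has in their place "tool_from_camera" (4x4, takes a point from camera to tool coordinates, whose origin is the TCP and whose axes are the flange's). Camera axes: x right, y down, z forward; pixel columns grow to the right and rows downward; lengths in m; the calibration is good to about 2 mm. The wrist camera is an equidistant fisheye: a pixel r from the principal point sees the ray r / f radians off the axis. A picture is of the moment at which its call begins: read the wrist's pose just before it. camera_params takes no time and is no camera call.
- arm.finish_job(): hands the job in; it is judged then, once.
Trained networks look in the newest picture that a camera, given by its name, has taken for a name from the list of things; names that differ only in an ending like _2 or _b are one class to them, and where a whole thing is asked for, a point or a joint stands for the part that bears it (a point fixed in the world has none). Each returns a list of dicts, best first, with "p" (0 to 1); they miss things now and then, are a little off and sometimes report something else, mostly with a low value. They report only what shows in the picture. A call takes as long as a camera call. They do not tell look-alikes from the thing itself.
- arm.boxes_of(query, camera): "point" ([column, row] in pixels, amid what is visible of it).
The state is a dict: "time_s": time; "joint_pos": joint angles; "qvel": joint speeds; "joint_torque": joint torques, N m; "position": TCP position; "tool_rot": TCP orientation; "contact_force": force on the tool from outside, world axes, zero at the start; "ft_torque": the same for the moment, N m; "gripper_width": opening from 0.0 (shut) to 1.0 (fully open); "grasp_force": force on a finger pad.
Only numpy, scipy, OpenCV 4.12 (cv2) and the standard library are available. Lean on these libraries where they do the work, as an engineer would, in place of code of your own. Each camera call takes 0.05 s, during which the arm holds its last target. There are 200 camera calls.

## Working session

There is one attempt and no reset: what is moved stays moved. The work goes in short steps, Python scripts to look and compute and a shell command to move; the robot and the scene stay as the last step left them, time stands still between calls to the robot, and variables do not carry over. Pictures are saved under pics/ and viewed, at most 10 in all, crops included, and the job is handed in when it is done.

```bash
mkdir -p pics; ls
python3 - <<'E'
from workcell import arm
import cv2,numpy as np
s=arm.read_state();print(s['time_s'],s['position'],s['tool_rot'],s['gripper_width'])
im={}
for c in('top','scene'):
    p,d=arm.capture(c);cv2.imwrite(f'pics/{c}0.png',p);np.save(f'{c}0.npy',d)
    P=arm.camera_params(c);K=np.array(P['K']);T=np.array(P['world_to_cam']);print(c,K.tolist(),np.round(np.linalg.inv(T),3).tolist())
    for q in ['long_strip','short_strip','fence','stop_nose','fence_end','jar','screw_pot','tape']:
        for r in arm.boxes_of(q,c)[:3]: 
            u,v=r['point'];z=d[int(v),int(u)]
            w=np.linalg.inv(T)@np.r_[np.linalg.inv(K)@[u,v,1]*z,1]
            print(q,round(r['p'],2),np.round([u,v]),w[:3].round(3))
E
```

```text
pics
0.0 [0.25034204 0.67989177 0.23039211] [-5.51166871e-01 -3.09272513e+00  2.52792930e-03] 0.9979238193776155
top [[387.3982678304467, 0.0, 281.80180866655246], [0.0, 387.3982678304467, 206.14215140810236], [0.0, 0.0, 1.0]] [[-0.02, -0.992, 0.124, 0.397], [-1.0, 0.019, -0.007, -0.012], [0.005, -0.124, -0.992, 1.233], [0.0, 0.0, 0.0, 1.0]]
long_strip 0.79 [239. 209.] [0.539 0.114 0.034]
short_strip 0.79 [224. 256.] [0.395 0.163 0.023]
short_strip 0.72 [297. 209.] [ 0.537 -0.066  0.024]
short_strip 0.68 [290. 253.] [ 0.4   -0.041  0.022]
fence 0.96 [259. 174.] [0.65  0.049 0.027]
stop_nose 0.67 [259. 174.] [0.653 0.049 0.03 ]
fence_end 0.68 [257. 175.] [0.648 0.057 0.032]
jar 0.6 [264. 235.] [0.458 0.037 0.05 ]
screw_pot 0.87 [354. 227.] [ 0.478 -0.245  0.021]
screw_pot 0.54 [425. 217.] [ 0.507 -0.478  0.002]
tape 0.69 [171. 214.] [0.534 0.334 0.002]
scene [[430.9362823505551, 0.0, 276.1507240876755], [0.0, 430.9362823505551, 203.31237544045328], [0.0, 0.0, 1.0]] [[-0.684, 0.475, -0.553, 1.11], [0.729, 0.428, -0.534, 0.541], [-0.017, -0.769, -0.639, 0.71], [0.0, 0.0, 0.0, 1.0]]
long_strip 0.64 [318. 241.] [0.561 0.136 0.039]
short_strip 0.96 [300. 181.] [ 0.416 -0.04   0.035]
short_strip 0.9 [259. 203.] [ 0.554 -0.053  0.038]
short_strip 0.64 [368. 215.] [0.407 0.164 0.031]
fence 0.97 [274. 267.] [0.672 0.107 0.022]
fence 0.15 [125. 194.] [ 0.738 -0.375  0.003]
stop_nose 0.97 [276. 265.] [0.667 0.11  0.028]
fence_end 0.89 [277. 263.] [0.664 0.11  0.032]
fence_end 0.27 [392. 292.] [0.557 0.324 0.017]
jar 0.51 [316. 204.] [0.465 0.052 0.038]
screw_pot 0.63 [231. 169.] [ 0.481 -0.24   0.014]
tape 0.88 [398. 285.] [ 0.517  0.318 -0.001]
```

View pics/top0.png

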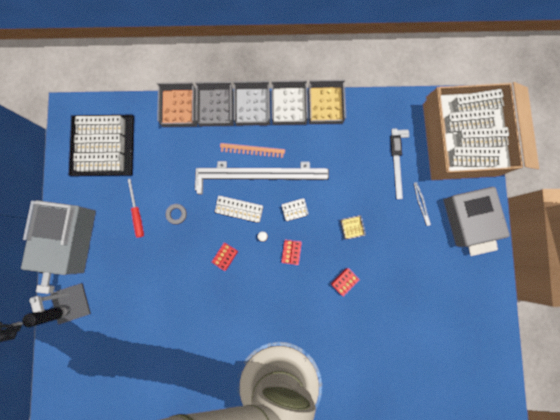

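The white strips are the long one at (239,209) and the short one at (294,209). The three at (224,256), (291,252) and (345,282) are red look-alikes. I'll confirm with a crop and fit the rectangles.

```bash
cat > h.py <<'E'
from workcell import arm
import cv2,numpy as np
def cloud(c,d,T=None):
    P=arm.camera_params(c);K=np.array(P['K']);T=np.linalg.inv(np.array(P['world_to_cam']))
    v,u=np.mgrid[:d.shape[0],:d.shape[1]]
    p=np.stack([(u-K[0,2])/K[0,0]*d,(v-K[1,2])/K[1,1]*d,d],-1)
    return p@T[:3,:3].T+T[:3,3]
def blobs(im,w,lo=.012,hi=.06,box=(.42,.75,-.3,.3)):
    m=(w[...,2]>lo)&(w[...,2]<hi)&(w[...,0]>box[0])&(w[...,0]<box[1])&(w[...,1]>box[2])&(w[...,1]<box[3])
    n,l,st,_=cv2.connectedComponentsWithStats(m.astype(np.uint8),connectivity=4)
    for i in range(1,n):
        if st[i,4]<25: continue
        q=w[l==i]; r=cv2.minAreaRect((q[:,:2]*1000).astype(np.float32))
        print(st[i].tolist(),'ctr',np.round(r[0]),'size',np.round(r[1]),'ang',round(r[2],1),'zmax',q[:,2].max().round(3),'bgr',im[l==i].mean(0).round())
        if r[1][0]*r[1][1]>6000: print(np.round(cv2.boxPoints(r)).tolist())
E
python3 - <<'E'
from h import *
im=cv2.imread('pics/top0.png');d=np.load('top0.npy')
blobs(im,cloud('top',d))
cv2.imwrite('pics/crop0.png',cv2.resize(im[150:270,180:380],None,fx=4,fy=4,interpolation=cv2.INTER_CUBIC))
E
```

```text
[195, 168, 134, 27, 1480] ctr [641.  42.] size [ 79. 425.] ang 2.3 zmax 0.036 bgr [200. 200. 203.]
[[593.0, 253.0], [610.0, -171.0], [689.0, -168.0], [672.0, 256.0]]
[215, 196, 47, 27, 754] ctr [541. 116.] size [140.  51.] ang 76.2 zmax 0.045 bgr [203. 212. 217.]
[[499.0, 54.0], [549.0, 42.0], [582.0, 178.0], [533.0, 191.0]]
[282, 199, 26, 22, 377] ctr [536. -59.] size [50. 70.] ang 15.1 zmax 0.044 bgr [212. 220. 224.]
[180, 206, 6, 16, 57] ctr [532. 292.] size [14. 48.] ang 89.7 zmax 0.023 bgr [149. 146. 148.]
[340, 216, 25, 24, 337] ctr [ 477. -240.] size [64. 64.] ang 11.1 zmax 0.032 bgr [135. 190. 206.]
[258, 232, 9, 10, 66] ctr [453.  43.] size [27. 24.] ang 44.2 zmax 0.052 bgr [222. 227. 230.]
[284, 240, 17, 8, 98] ctr [430. -49.] size [49. 21.] ang 88.3 zmax 0.044 bgr [102. 110. 215.]
[221, 243, 12, 6, 41] ctr [428. 154.] size [35. 15.] ang 88.5 zmax 0.039 bgr [ 96. 107. 214.]
```

View pics/crop0.png

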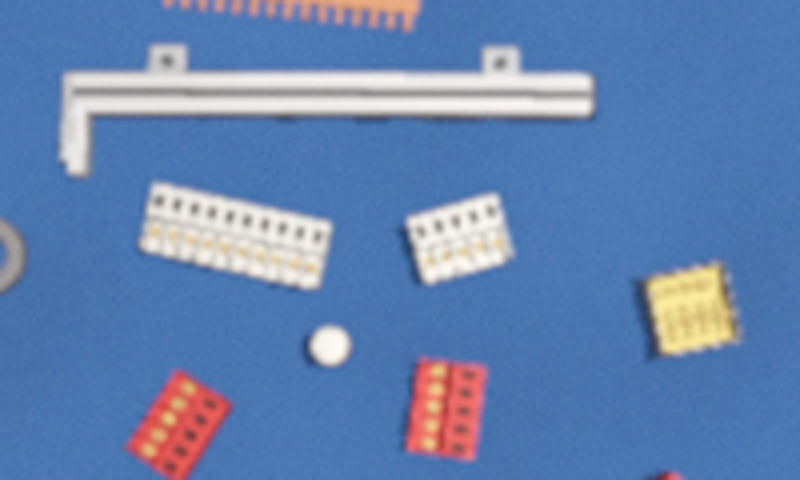

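Crop confirms it: the white 10-way strip is at top-crop (235,235) and the white 5-way at (460,240), the jar at (330,345); the reds are separate. Now the fence line and a move helper.

```bash
cat >> h.py <<'E'
from scipy.spatial.transform import Rotation as R
def rel(s,pos,yaw):   # world target, tool y at angle yaw from world +y, tool x ~ -x ; prints cm/deg rows
    R0=R.from_rotvec(s['tool_rot']).as_matrix()
    c,t=np.cos(yaw),np.sin(yaw)
    R1=np.array([[-c,-t,0],[-t,c,0],[0,0,-1.]])
    return np.r_[R0.T@(np.array(pos)-s['position'])*100, R.from_matrix(R0.T@R1).as_rotvec(True)].round(2)
E
python3 - <<'E'
from h import *
im=cv2.imread('pics/top0.png');d=np.load('top0.npy');w=cloud('top',d)
q=w[(w[...,2]>.024)&(w[...,2]<.04)&(w[...,0]>.56)&(w[...,0]<.7)&(w[...,1]>-.2)&(w[...,1]<.28)]
print(len(q),np.median(q[:,2]))
ys=np.arange(-.15,.2,.01);lo=[];hi=[]
for y in ys:
    b=q[abs(q[:,1]-y)<.005];lo.append(b[:,0].min());hi.append(b[:,0].max())
pl=np.polyfit(ys,lo,1);ph=np.polyfit(ys,hi,1);print('lo',pl,'hi',ph,np.std(lo-np.polyval(pl,ys)))
a=np.polyfit(ys,lo,1)[0]
b=q[(q[:,0]<.635)&(q[:,1]>.2)];print('stop y',b[:,1].min(),b[:,1].max(),'xmin',b[:,0].min())
print('bar y',q[:,1].min(),q[:,1].max())
yaw=-np.arctan(a);print('yaw',yaw)
s=arm.read_state();print(rel(s,[.47,.125,.12],yaw))
E
```

```text
1415 0.029027256797451217
lo [-0.13608613  0.61214826] hi [0.02049972 0.66751636] 0.033948538344498395
stop y 0.23532734439398195 0.25295657622925344 xmin 0.5936516434411492
bar y -0.16931544495808099 0.25295657622925344
yaw 0.135255266381853
[-39.78 -44.54  11.13   0.     0.   -27.96]
```

Run:
```python
from h import *
d=np.load('top0.npy');w=cloud('top',d)
q=w[(w[...,2]>.024)&(w[...,2]<.04)&(w[...,0]>.6)&(w[...,0]<.7)&(w[...,1]>-.2)&(w[...,1]<.28)]
ys=np.arange(-.15,.22,.01);lo=[];hi=[]
for y in ys:
    b=q[abs(q[:,1]-y)<.005];lo.append(b[:,0].min());hi.append(b[:,0].max())
pl=np.polyfit(ys,lo,1);ph=np.polyfit(ys,hi,1);print('lo',pl,np.std(lo-np.polyval(pl,ys)),'hi',ph,np.std(hi-np.polyval(ph,ys)))
yaw=-(np.arctan(pl[0])+np.arctan(ph[0]))/2;print('yaw',yaw)
s=arm.read_state();print(rel(s,[.46,.125,.12],yaw))
```

```text
lo [0.02704857 0.63792316] 0.0006701541756060698 hi [0.01956963 0.66748367] 0.0012955757849476245
yaw -0.023304557112476414
[-38.84 -44.88  11.13   0.     0.   -18.87]
```

```bash
python3 -m crank '[[[-10,-11,3,0,0,-7],[-20,-22,6,0,0,-14],[-30,-33,9,0,0,-19],[-38.8,-44.9,11.1,0,0,-18.9],[-38.8,-44.9,11.1,0,0,-18.9],[-38.8,-44.9,11.1,0,0,-18.9],[-38.8,-44.9,11.1,0,0,-18.9],[-38.8,-44.9,11.1,0,0,-18.9],[-38.8,-44.9,11.1,0,0,-18.9],[-38.8,-44.9,11.1,0,0,-18.9],[-38.8,-44.9,11.1,0,0,-18.9],[-38.8,-44.9,11.1,0,0,-18.9]]]' 0.3
python3 - <<'E'
from h import *
s=arm.read_state();print(s['time_s'],s['position'],rel(s,[.46,.125,.12],-.025),rel(s,[.465,.125,.006],-.025))
E
```

```text
time_s: 1.9
position: [0.4247, 0.2191, 0.139]
tool_rot: [0.035, 3.141, 0.001]
contact_force: [1.0, -0.7, 0.6]
gripper_width: 0.647
grasp_force: 0.0
1.9 [0.42471052 0.21909772 0.13898755] [-3.74 -9.33  1.9   0.03  0.05  0.14] [-4.23 -9.32 13.3   0.03  0.05  0.14]
```

```bash
python3 -m crank '[[[-2,-4.6,1,0,0,0],[-3.5,-9,2,0,0,0],[-4,-9.3,4,0,0,0],[-4,-9.3,8,0,0,0],[-4,-9.3,11,0,0,0],[-4,-9.3,11,0,0,0],[-4,-9.3,11,0,0,0]]]'
python3 - <<'E'
from h import *
s=arm.read_state();print(s['time_s'],rel(s,[.465,.125,.008],-.026))
p,d=arm.capture('top');cv2.imwrite('pics/top1.png',p[140:280,160:400].repeat(3,0).repeat(3,1))
E
```

```text
time_s: 2.48
position: [0.4612, 0.1266, 0.0282]
tool_rot: [-0.035, -3.138, 0.002]
contact_force: [-0.5, 0.5, 1.4]
gripper_width: 0.65
grasp_force: 0.0
2.4833 [-0.39 -0.15  2.02 -0.09 -0.18  0.2 ]
```

View pics/top1.png

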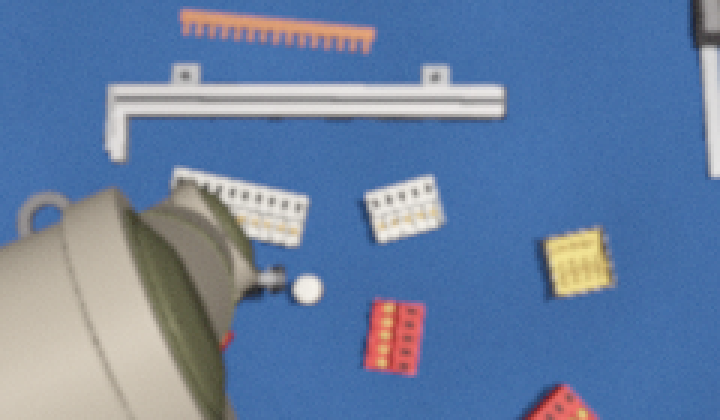

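Right finger (270,278) clears the jar (307,290). Lower and push the long strip to the fence.

```bash
python3 -m crank '[[[0,0,1.2,0,0,0.2],[0,0,2.3,0,0,0.2],[-1,0,2.3,0,0,0.2],[-2,0,2.3,0,0,0.2],[-3,0,2.3,0,0,0.2],[-4,0,2.3,0,0,0.2],[-5,0,2.3,0,0,0.2],[-6,0,2.3,0,0,0.2],[-7,0,2.3,0,0,0.2],[-8,0,2.3,0,0,0.2],[-9,0,2.3,0,0,0.2],[-9.5,0,2.3,0,0,0.2]]]'
python3 -m crank '[[[-0.5,0,0,0,0,0],[-1,0,0,0,0,0],[-1.5,0,0,0,0,0],[-1.5,0,0,0,0,0]]]'
python3 - <<'E'
from h import *
p,d=arm.capture('top');cv2.imwrite('pics/top2.png',p[140:280,160:400].repeat(3,0).repeat(3,1));blobs(p,cloud('top',d))
E
```

```text
time_s: 3.53
position: [0.5589, 0.1246, 0.006]
tool_rot: [0.042, 3.14, 0.001]
contact_force: [-1.5, 0.8, 1.6]
gripper_width: 0.648
grasp_force: 1.1
time_s: 3.87
position: [0.5734, 0.1243, 0.006]
tool_rot: [0.042, 3.14, 0.001]
contact_force: [0.2, 0.3, 0.3]
gripper_width: 0.647
grasp_force: 0.0
[242, 168, 87, 12, 893] ctr [654. -32.] size [273.  35.] ang 88.6 zmax 0.037 bgr [192. 192. 194.]
[[633.0, -169.0], [668.0, -170.0], [675.0, 104.0], [640.0, 105.0]]
[247, 180, 13, 17, 138] ctr [607.  69.] size [38. 48.] ang 89.1 zmax 0.046 bgr [186. 194. 199.]
[282, 199, 26, 22, 376] ctr [535. -59.] size [51. 71.] ang 14.8 zmax 0.045 bgr [203. 211. 215.]
[340, 216, 25, 24, 311] ctr [ 477. -240.] size [64. 65.] ang 10.7 zmax 0.03 bgr [127. 179. 195.]
[261, 232, 6, 10, 43] ctr [453.  37.] size [15. 27.] ang 77.8 zmax 0.055 bgr [208. 213. 216.]
[284, 240, 17, 8, 97] ctr [431. -49.] size [50. 21.] ang 89.3 zmax 0.043 bgr [ 95. 104. 207.]
```

View pics/top2.png

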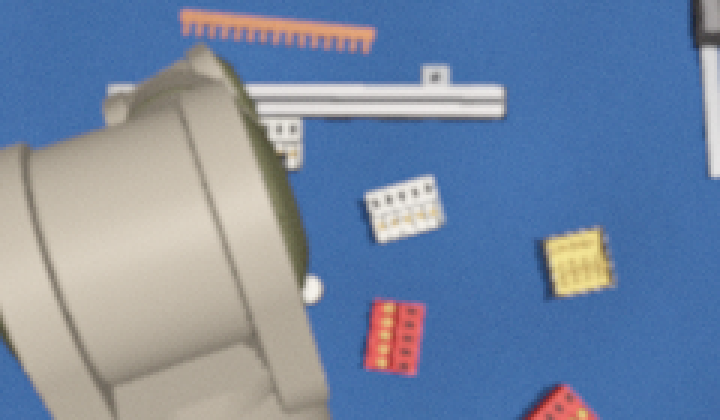

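```bash
for i in 1; do python3 -m crank '[[[-0.2,0,0,0,0,0],[-0.4,0,0,0,0,0],[-0.5,0,0,0,0,0],[-0.5,0,0,0,0,0]]]'; done | grep -E 'pos|contact'
python3 -m crank '[[[-0.1,0,0,0,0,0],[-0.2,0,0,0,0,0],[-0.2,0,0,0,0,0]]]' | grep -E 'pos|contact'
```

```text
position: [0.5771, 0.1242, 0.006]
contact_force: [-0.4, 1.0, -0.0]
position: [0.5792, 0.1241, 0.006]
contact_force: [0.2, 0.1, -0.5]
```

```bash
python3 -m crank '[[[-0.1,0,0,0,0,0],[-0.2,0,0,0,0,0],[-0.2,0,0,0,0,0]]]' | grep -E 'pos|contact'
python3 -m crank '[[[-0.1,0,0,0,0,0],[-0.2,0,0,0,0,0],[-0.2,0,0,0,0,0]]]' | grep -E 'pos|contact'
```

```text
position: [0.58, 0.124, 0.0059]
contact_force: [-4.5, -0.3, 2.5]
position: [0.58, 0.1239, 0.0059]
contact_force: [-10.7, 1.2, 7.0]
```

```bash
python3 -m crank '[[[1,0,0,0,0,0],[2.5,0,-1,0,0,0],[3,0,-4,0,0,0],[4,0,-8,0,0,0],[6,-3,-9,0,0,0],[8,-7,-9,0,0,0],[10,-11,-9,0,0,0],[10,-15,-9,0,0,0],[10,-18.7,-9,0,0,0],[10,-18.7,-9,0,0,0],[10,-18.7,-9,0,0,0],[10,-18.7,-9,0,0,0]]]' -0.3
python3 - <<'E'
from h import *
s=arm.read_state();print(s['time_s'],rel(s,[.475,-.06,.04],-.027),rel(s,[.475,-.06,.007],-.027))
p,d=arm.capture('top');blobs(p,cloud('top',d))
p,d=arm.capture('wrist');cv2.imwrite('pics/w3.png',p)
E
```

```text
time_s: 6.0
position: [0.4787, -0.0603, 0.0962]
tool_rot: [0.043, 3.14, 0.001]
contact_force: [0.1, -0.4, 0.3]
gripper_width: 0.35
grasp_force: 0.0
6.0 [ 0.38  0.01  5.62  0.03  0.1  -0.03] [ 0.39  0.01  8.92  0.03  0.1  -0.03]
[195, 168, 134, 27, 2187] ctr [630.  43.] size [424.  84.] ang 88.9 zmax 0.045 bgr [198. 201. 205.]
[[584.0, -168.0], [668.0, -170.0], [676.0, 254.0], [592.0, 256.0]]
[180, 206, 6, 17, 61] ctr [530. 292.] size [14. 50.] ang 88.5 zmax 0.022 bgr [145. 141. 143.]
[340, 216, 25, 21, 296] ctr [ 478. -240.] size [64. 65.] ang 11.7 zmax 0.033 bgr [133. 189. 206.]
[258, 232, 9, 10, 67] ctr [453.  43.] size [26. 24.] ang 44.2 zmax 0.052 bgr [148. 152. 155.]
[284, 240, 5, 8, 30] ctr [431. -31.] size [12. 21.] ang 88.9 zmax 0.034 bgr [ 99. 101. 216.]
[221, 243, 10, 6, 39] ctr [428. 156.] size [30. 15.] ang 87.9 zmax 0.037 bgr [ 93. 105. 210.]
```

View pics/w3.png

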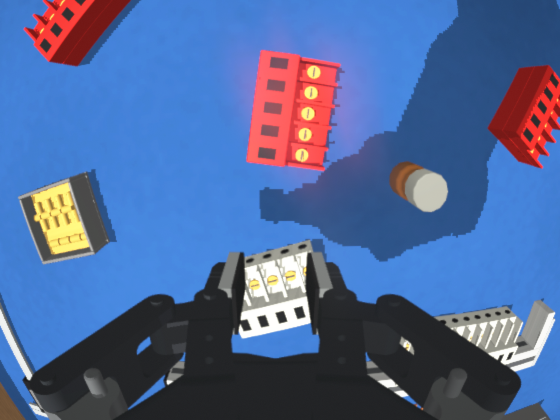

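The wrist view shows the fingers straddling the short strip laterally (y fits), the red look-alike (295,110) and jar (425,190) clear. Lower behind it and push.

```bash
python3 -m crank '[[[0.4,0,3,0,0,0],[0.4,0,6,0,0,0],[0.4,0,8.9,0,0,0],[0.4,0,8.9,0,0,0],[-0.5,0,8.9,0,0,0],[-1.5,0,8.9,0,0,0],[-2.5,0,8.9,0,0,0],[-3.5,0,8.9,0,0,0],[-4.5,0,8.9,0,0,0],[-5.5,0,8.9,0,0,0],[-6.5,0,8.9,0,0,0],[-7.5,0,8.9,0,0,0]]]'
python3 -m crank '[[[-0.5,0,0,0,0,0],[-1,0,0,0,0,0],[-1.3,0,0,0,0,0],[-1.6,0,0,0,0,0],[-1.8,0,0,0,0,0],[-1.8,0,0,0,0,0]]]' | grep -E 'time|pos|contact'
python3 -m crank '[[[-0.1,0,0,0,0,0],[-0.3,0,0,0,0,0],[-0.3,0,0,0,0,0]]]' | grep -E 'pos|contact'
```

```text
time_s: 7.1
position: [0.5542, -0.0626, 0.0074]
tool_rot: [0.042, 3.141, -0.0]
contact_force: [-1.8, -0.2, 0.3]
gripper_width: 0.348
grasp_force: 0.6
time_s: 7.6
position: [0.5715, -0.0627, 0.0069]
contact_force: [0.2, 0.3, -0.0]
position: [0.5743, -0.0629, 0.007]
contact_force: [0.4, 0.3, 0.4]
```

```bash
python3 -m crank '[[[-0.1,0,0,0,0,0],[-0.2,0,0,0,0,0],[-0.2,0,0,0,0,0]]]' | grep -E 'pos|contact'
python3 -m crank '[[[-0.1,0,0,0,0,0],[-0.15,0,0,0,0,0],[-0.15,0,0,0,0,0]]]' | grep -E 'pos|contact'
python3 - <<'E'
from h import *
p,d=arm.capture('top');cv2.imwrite('pics/top4.png',p[140:280,160:400].repeat(3,0).repeat(3,1))
E
```

```text
position: [0.5753, -0.063, 0.0069]
contact_force: [-3.1, -0.3, 1.8]
position: [0.5753, -0.063, 0.0068]
contact_force: [-7.9, 1.0, 4.2]
```

View pics/top4.png

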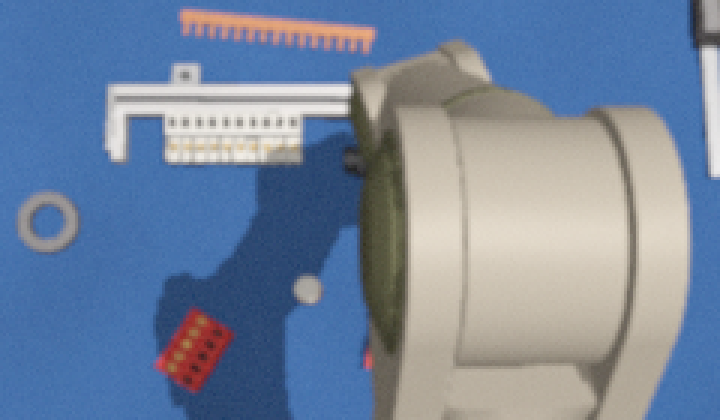

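The long strip is flush, at crop columns 165–302, about 39 mm short of the stop; the arm still hides the short strip. Go round to the short strip's right end with shut fingers.

```bash
python3 -m crank '[[[1,0,0,0,0,0],[2,0,0,0,0,0],[2.5,0,-3,0,0,0],[2,-2,-7,0,0,0],[0,-5,-7,0,0,0],[-2,-7.3,-7,0,0,0],[-3.4,-7.3,-7,0,0,0],[-3.4,-7.3,-7,0,0,0],[-3.4,-7.3,-7,0,0,0],[-3.4,-7.3,-7,0,0,0]]]' -1
python3 - <<'E'
from h import *
s=arm.read_state();print(s['time_s'],rel(s,[.607,-.135,.010],-.027))
p,d=arm.capture('wrist');cv2.imwrite('pics/w5.png',p)
E
```

```text
time_s: 9.23
position: [0.6083, -0.1359, 0.0766]
tool_rot: [-0.04, -3.14, -0.001]
contact_force: [0.5, 0.7, -0.1]
gripper_width: -0.005
grasp_force: 0.0
9.2333 [ 0.12  0.08  6.66  0.02 -0.07  0.09]
```

View pics/w5.png

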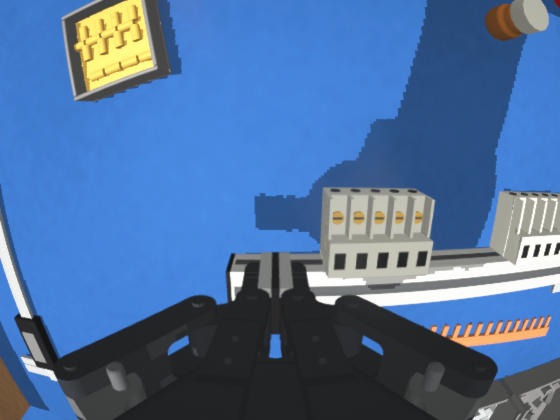

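Short strip flush (335–430, 190–275), fingers at (270,275) clear of its end. Lower and push along the fence.

```bash
python3 -m crank '[[[0.2,0,3,0,0,0],[0.2,0,6.6,0,0,0],[0.2,0,6.6,0,0,0],[0.2,1,6.6,0,0,0],[0.2,2,6.6,0,0,0],[0.2,3,6.6,0,0,0],[0.2,4,6.6,0,0,0],[0.2,5,6.6,0,0,0],[0.2,6,6.6,0,0,0],[0.2,7,6.6,0,0,0],[0.2,8,6.6,0,0,0],[0.2,8,6.6,0,0,0]]]'
python3 - <<'E'
from h import *
s=arm.read_state();print(s['time_s'],s['position'],rel(s,[.6105,.0105,.010],-.027))
p,d=arm.capture('top');cv2.imwrite('pics/top6.png',p[140:280,160:400].repeat(3,0).repeat(3,1))
E
```

```text
time_s: 10.28
position: [0.6101, -0.0534, 0.0112]
tool_rot: [0.037, 3.141, 0.002]
contact_force: [0.5, 0.6, 0.4]
gripper_width: 0.0
grasp_force: 0.0
10.2833 [ 0.6100774  -0.053438    0.01122493] [0.11 6.39 0.13 0.09 0.03 0.21]
```

View pics/top6.png

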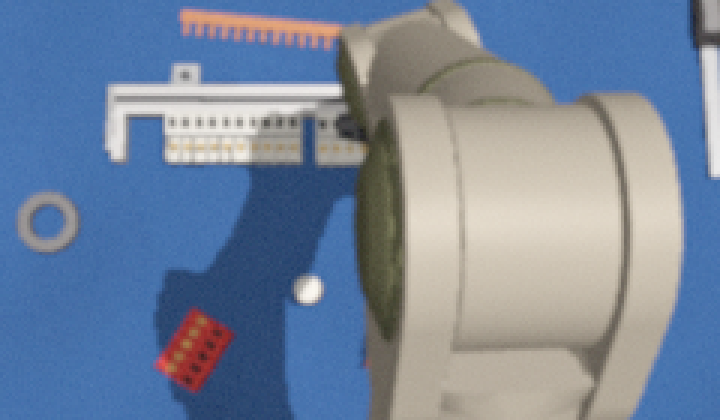

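The short strip is sliding flush, about 15 mm from the long one. Continue.

```bash
python3 -m crank '[[[0.1,0.8,0,0,0,0],[0.1,1.6,0,0,0,0],[0.1,2.4,0,0,0,0],[0.1,3.2,0,0,0,0],[0.1,4,0,0,0,0],[0.1,4.6,0,0,0,0],[0.1,5.2,0,0,0,0],[0.1,5.5,0,0,0,0],[0.1,5.5,0,0,0,0]]]'| grep -E 'time|pos|contact'
python3 -m crank '[[[0,0.2,0,0,0,0],[0,0.4,0,0,0,0],[0,0.5,0,0,0,0],[0,0.5,0,0,0,0]]]'| grep -E 'pos|contact'
python3 -m crank '[[[0,0.1,0,0,0,0],[0,0.2,0,0,0,0],[0,0.2,0,0,0,0]]]'| grep -E 'pos|contact'
```

```text
time_s: 11.08
position: [0.6103, -0.0005, 0.011]
contact_force: [0.9, 0.3, -0.7]
position: [0.6103, 0.003, 0.011]
contact_force: [0.2, -0.9, 0.1]
position: [0.6104, 0.0052, 0.011]
contact_force: [-0.8, -3.1, 0.4]
```

```bash
for i in 1; do python3 -m crank '[[[0,0.15,0,0,0,0],[0,0.3,0,0,0,0],[0,0.3,0,0,0,0]]]'| grep -E 'pos|contact'; done
python3 -m crank '[[[0,0.1,0,0,0,0],[0,0.2,0,0,0,0],[0,0.2,0,0,0,0]]]'| grep -E 'pos|contact'
python3 - <<'E'
from h import *
p,d=arm.capture('top');cv2.imwrite('pics/top7.png',p[150:230,180:320].repeat(5,0).repeat(5,1))
E
```

```text
position: [0.6105, 0.0087, 0.011]
contact_force: [0.2, -1.9, 0.3]
position: [0.6105, 0.0103, 0.011]
contact_force: [0.1, -2.8, 0.4]
```

View pics/top7.png

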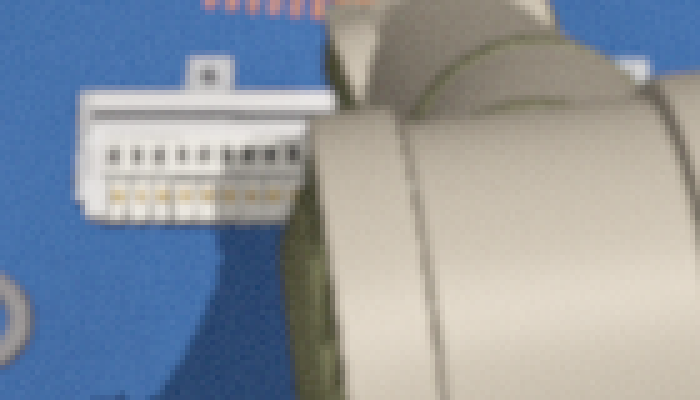

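The row is at or within a few mm of the stop. Nudge until the force rises.

```bash
for i in 1; do python3 -m crank '[[[0,0.1,0,0,0,0],[0,0.2,0,0,0,0],[0,0.2,0,0,0,0]]]'| grep -E 'pos|contact'; done
python3 -m crank '[[[0,0.1,0,0,0,0],[0,0.2,0,0,0,0],[0,0.2,0,0,0,0]]]'| grep -E 'pos|contact'
```

```text
position: [0.6104, 0.0104, 0.011]
contact_force: [-0.0, -7.7, 2.2]
position: [0.6103, 0.0105, 0.0111]
contact_force: [-0.3, -11.4, 2.1]
```

The row stopped exactly at the predicted position. Retreat and check.

```bash
python3 -m crank '[[[0,-0.5,0,0,0,0],[0,-1.5,0,0,0,0],[0,-2.5,-1,0,0,0],[0,-4,-5,0,0,0],[0,-7,-9,0,0,0],[0,-11,-11,0,0,0],[0,-15,-12,0,0,0],[0,-19,-13,0,0,0],[0,-22,-13,0,0,0],[0,-22,-13,0,0,0],[0,-22,-13,0,0,0]]]'| grep -E 'time|pos|contact'
python3 - <<'E'
from h import *
p,d=arm.capture('top');cv2.imwrite('pics/top8.png',cv2.resize(p[150:230,185:315],None,fx=6,fy=6,interpolation=cv2.INTER_CUBIC))
w=cloud('top',d)
blobs(p,w)
q=w[(w[...,2]>.012)&(w[...,2]<.06)&(w[...,0]>.56)&(w[...,0]<.62)&(w[...,1]>-.05)&(w[...,1]<.23)]
ys=np.arange(.04,.225,.01)
print('rear rel to face, mm',[(y.round(2),round(1000*(q[abs(q[:,1]-y)<.005][:,0].min()-.6379-.027*y))) for y in ys],q[:,1].min())
E
```

```text
time_s: 13.63
position: [0.604, -0.2099, 0.1419]
contact_force: [0.3, 0.6, 0.2]
[195, 168, 134, 27, 2526] ctr [630.  44.] size [425.  85.] ang 88.7 zmax 0.045 bgr [201. 205. 209.]
[[583.0, -167.0], [667.0, -169.0], [677.0, 255.0], [592.0, 257.0]]
[180, 206, 6, 16, 61] ctr [532. 292.] size [15. 48.] ang 88.7 zmax 0.026 bgr [149. 145. 147.]
[340, 216, 25, 24, 340] ctr [ 477. -240.] size [64. 65.] ang 11.0 zmax 0.031 bgr [136. 191. 207.]
[258, 232, 9, 10, 67] ctr [454.  43.] size [26. 24.] ang 44.1 zmax 0.053 bgr [223. 227. 231.]
[284, 240, 17, 8, 99] ctr [431. -49.] size [49. 21.] ang 89.5 zmax 0.044 bgr [ 59.  61. 148.]
[221, 243, 10, 6, 38] ctr [428. 157.] size [31. 15.] ang 87.8 zmax 0.037 bgr [ 97. 109. 214.]
rear rel to face, mm [(np.float64(0.04), -51), (np.float64(0.05), -51), (np.float64(0.06), -51), (np.float64(0.07), -51), (np.float64(0.08), -51), (np.float64(0.09), -52), (np.float64(0.1), -51), (np.float64(0.11), -51), (np.float64(0.12), -51), (np.float64(0.13), -51), (np.float64(0.14), -51), (np.float64(0.15), -51), (np.float64(0.16), -52), (np.float64(0.17), -51), (np.float64(0.18), -51), (np.float64(0.19), -51), (np.float64(0.2), -52), (np.float64(0.21), -52), (np.float64(0.22), -52)] 0.025083052139669715
```

View pics/top8.png

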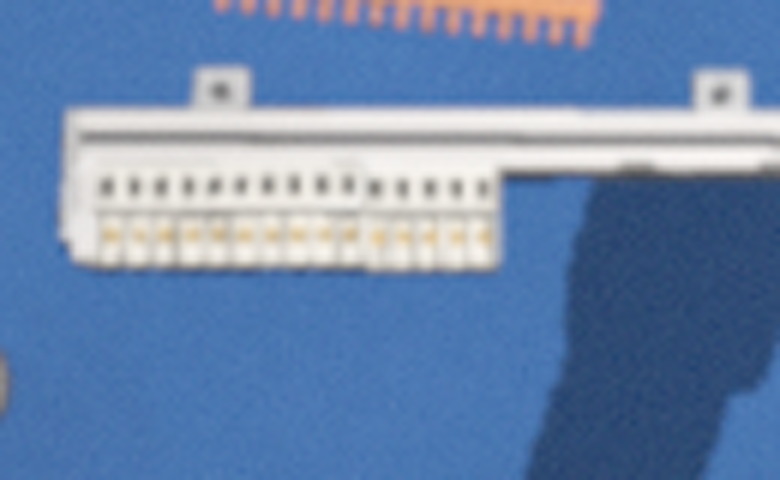

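The row is flush and gap-free: the pitch carries on evenly across the joint at (360,185), and the row spans y 0.025–0.235, which is 210 mm. I'm handing it in.

```bash
python3 -c "
from workcell import arm
print(arm.finish_job())"
```

```text
the job is handed in; nothing more can be done
None
```

I pushed both strips flush against the fence, closed up end to end with the long strip at the end stop, and handed the job in after about 14 s of the 54 s allowed; the hand-in call returned no verdict.

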